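# Clamp the rotator shaft with its flat up

### The arm

A 6-joint arm with a two-finger parallel gripper is mounted at the origin on the work surface. World frame = base frame: x ahead of the robot, y to its left, z up, the work surface at z = 0. Lengths are in m, angles in rad, forces in N, time in s.
With the tool pointing down it reaches from about 0.25 to 0.8 m from the base axis. Payload 8.5 kg.
Tool frame: the origin (TCP) lies at the very end of the fingers, on their centre line; the grasp point (between the pads) lies 19 mm behind it (arm.grip_point_offset is the distance from the TCP to the grasp point, in m); z points along the fingers, y is the line along which they close (so a half turn about z gives the same grasp; the last joint's range is limited). The gripper opens to 85 mm and grips with 20 to 120 N. Pads are 22 mm wide; open, the fingers measure 114 mm over their backs; the gripper's body (76 mm by 85 mm) begins 54 mm behind the grasp point. The pads swing forward as they close: fully open they stand 13 mm farther back than shut.
Start: joints at [1.198, 0.238, -0.013, 1.319, 0, 1.571], TCP at [0.191, 0.489, 0.231] pointing down, gripper open.
Joint ranges: [-2.66, 2.66], [-1.03, 1.9], [-1.14, 1.46], [-1.82, 2.27], [-1.45, 1.34], [-3.14, 3.14]. Speed limits (rad/s): [2.22, 2.22, 2.79, 3.14, 3.14, 3.14].

### API

Orientations are given as a 3x3 rotation matrix whose columns are the frame's x, y, z axes.
In Python, from workcell import arm, get_image, camera_params gives the robot as it stands. Calls block until the motion is done:
- arm.move_ptp(position, orientation): joint-space move of the TCP to a pose.
- arm.line_to(position, vel=0.15, frame=None): straight line of the TCP; frame=None keeps the orientation; vel is the mean speed in m/s.
- arm.set_joints(angles): joint-space move.
- arm.open_jaws() and arm.gripper_close(): open the fingers fully, or close them until they stop; the grip force is fixed at half the most.
- arm.sleep(seconds).
- arm.inverse_kinematics(position, orientation): joint angles nearest the present ones, or None.
- get_image(name): name is "scene" or "top" or "wrist"; returns the picture (384x512x3 uint8, red, green, blue); there is no depth.
- camera_params(name): a dict with "vfov" (degrees; the focal length in pixels is half the picture's height over the tangent of half this angle, whatever the lens; pixels are square), "cx", "cy" (the principal point, pixels), "extrinsics" (4x4, takes a point from world to camera coordinates). Camera axes: x right, y up, looking along -z (the intrinsics and any distortion apply to the point x, -y, -z); pixel columns grow to the right and rows downward; lengths in m; the calibration is good to about 2 mm. A picture is of the moment at which its call begins: read the wrist's pose just before it. camera_params takes no time and is no camera call; for the wrist camera it gives the pose at the moment of the call.
A pose or a line that the arm cannot do raises arm.PlanningError and nothing moves.
- arm.job_done(): hands the job in; it is judged then, once.
Readings, each from a call of its own:
- arm.read_t(): time.
- arm.read_joint_pos(): joint angles.
- arm.read_joint_vel(): joint speeds.
- arm.read_effort(): joint torques, N m.
- arm.read_ee_pos(): TCP position.
- arm.read_orientation(): TCP orientation.
- arm.read_ft_force(): force on the tool from outside, world axes, zero at the start.
- arm.read_wrist_torque(): the same for the moment, N m.
- arm.read_width(): finger opening in m.
- arm.read_finger_force(): force on a finger pad.
Only numpy, scipy, OpenCV 4.12 (cv2) and the standard library are available. Lean on these libraries where they do the work, as an engineer would, in place of code of your own. Each camera call takes 0.05 s, during which the arm holds its last target. There are 200 camera calls.

### The job

The tube rotator's drive shaft is lying in the V-cradle with its blue flat turned away from the top. Roll the shaft in the V's, without lifting it out of them, until the blue flat faces straight up; then swing the red-knobbed clamp down so that its pad rests squarely on the flat, leaving the shaft in both V's and the other things on the bench where they are.

Things in the scene. Friction and masses are not known exactly. Their poses are not given: they have to be found in the camera images.
- cradle: Fixed blue base 250 x 150 x 12 mm with two aluminium V-posts (24 mm along x, 84 mm wide, tops 101 mm up, 90 degree V) at x = -90 and +90 mm; a shaft in the V's has its axis along x at y = 0, z = 90 mm and hangs free between the posts, so fingers can close on it there, also tilted. Origin: centre of the underside; x along the V's, z up. A post (34 mm wide) at x = 48, y = -56 mm carries the clamp.
- shaft_center (a point): Middle of the loose aluminium shaft: 28 mm diameter, 230 mm long, 0.3 to 0.5 kg. x is its axis (starts along the cradle's x). Round, but from x = +22 to +74 mm one flat is milled 4 mm deep (20 mm wide, 10 mm from the axis), marked blue. z points out of the blue flat: z up = flat up. It starts 100 to 180 degrees from up, to either side. It turns freely in the V's.
- clamp_hinge (a point): Hinge pin of the clamp, fixed in the cradle at x = 48, y = -56, z = 112 mm; axes as the cradle's, the pin along x.
- clamp_knob (a point): Centre of the red ball knob, 26 mm diameter, at the free end of the clamp arm, 114 mm from the hinge. The arm is a steel bar 18 mm wide (along x), 10 mm thick, centred on the line hinge to knob; its black pad, 18 x 18 mm, sits 56 mm from the hinge, its face 12 mm below that line. Axes turn with the arm: y from hinge to knob, z the arm's upper (outer) side.
- clamp (a joint): Angle of the clamp arm in rad: 0 = level, pad flat on the shaft's upturned flat; grows as it opens, to 1.45 (nearly upright), turning about the cradle's +x; starts at 1.15 to 1.45. A stiff hinge: it stays where it is left and takes about 2 N at the knob to move. On the round of the shaft it stops at about 0.07.
- tube_rack: Bystander: white tube rack, 70 x 150 x 58 mm. Origin: centre of the underside.
- tip_box: Bystander: pink pipette-tip box, 85 x 120 x 48 mm. Origin: centre of the underside.
- well_plate: Bystander: clear well plate, 86 x 128 x 15 mm. Origin: centre of the underside.
- jar: Bystander: white jar with blue lid, 56 mm diameter, 70 mm high. Origin: centre of the underside.
- screwdriver: Bystander: screwdriver, 160 mm long, lying beyond the cradle. Origin: underside.
- clip_bar: Bystander: black tube-clip bar, 200 x 22 x 26 mm. Origin: centre of the underside.

How it is judged:
By the outcome, as a careful person would: the job done as asked, in the order asked, and still so for the second after the job is handed in, with the robot touching nothing.
It also fails if it takes over 72 s, if anything falls off the work surface, if the arm or the gripper's body presses on something with over 40 N, if the wrist force passes 120 N, or if a joint passes its speed limit or range.

## Working session

There is one attempt and no reset: what is moved stays moved. The work goes in short steps, each a Python script; the robot and the scene stay as the last script left them, time stands still between calls to the robot, and variables do not carry over. Pictures are saved under pics/ and viewed, at most 10 in all, crops included, and the job is handed in when it is done.

```bash
mkdir -p pics; ls; python3 - <<'E'
from workcell import arm,get_image,camera_params
import cv2,numpy as np
ims=[]
for n in("top","scene"):
    im=get_image(n)[:,:,::-1]; cv2.imwrite(f"pics/{n}0.png",im)
    p=camera_params(n); print(n,{k:(np.round(v,4).tolist() if not isinstance(v,str) else v) for k,v in p.items()})
print(arm.read_t())
E
```

```text
pics
top {'vfov': 49.5721, 'cx': 255.9268, 'cy': 190.6879, 'extrinsics': [[-0.0082, -0.9997, -0.0216, 0.009], [0.9904, -0.0111, 0.1379, -0.5442], [-0.1381, -0.0203, 0.9902, -1.3566], [0.0, 0.0, 0.0, 1.0]]}
scene {'vfov': 48.6367, 'cx': 257.8476, 'cy': 190.1291, 'extrinsics': [[0.1725, 0.9849, -0.0156, -0.1034], [-0.7989, 0.1492, 0.5827, 0.3992], [0.5762, -0.0881, 0.8125, -1.647], [0.0, 0.0, 0.0, 1.0]]}
0.1
```

View pics/top0.png

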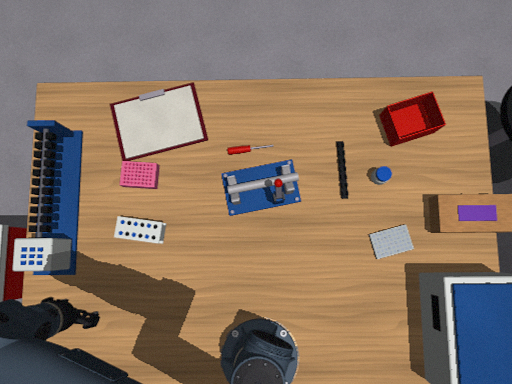

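View pics/scene0.png

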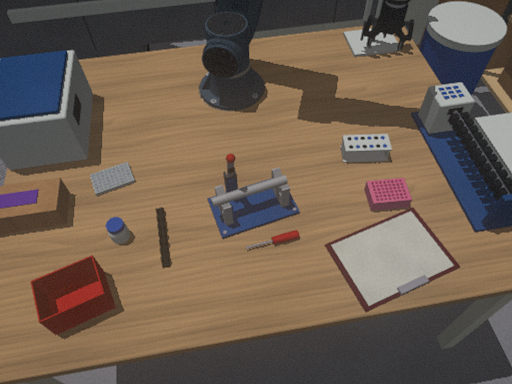

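Top view: the cradle is at about (261,187) and the red knob at (278,183). The clamp post is on the robot side, so cradle x is roughly world -y. Next I'll localise the cradle and zoom in on the shaft.

```bash
cat > h.py <<'E'
from workcell import arm,get_image,camera_params
import cv2,numpy as np
from scipy.spatial.transform import Rotation as Ro
def ray(p,u,v):
    f=192/np.tan(np.radians(p["vfov"])/2); E=np.array(p["extrinsics"]); R=E[:3,:3]
    d=R.T@np.array([(u-p["cx"])/f,-(v-p["cy"])/f,-1]); return -R.T@E[:3,3],d
def onz(p,u,v,z):
    o,d=ray(p,u,v); return o+d*(z-o[2])/d[2]
def proj(p,X):
    f=192/np.tan(np.radians(p["vfov"])/2); c=np.array(p["extrinsics"])@np.append(X,1)
    return np.array([p["cx"]+f*c[0]/-c[2],p["cy"]-f*c[1]/-c[2]])
def two(p1,a,p2,b):
    o1,d1=ray(p1,*a);o2,d2=ray(p2,*b)
    s=np.linalg.lstsq(np.c_[d1,-d2],o2-o1,rcond=None)[0]
    A=o1+d1*s[0];B=o2+d2*s[1]; return (A+B)/2,np.linalg.norm(A-B)
def mask(im,lo,hi): return cv2.inRange(cv2.cvtColor(im,cv2.COLOR_RGB2HSV),lo,hi)
E
python3 - <<'E'
from h import *
r={}
for n,(u,v) in {"top":(261,187),"scene":(252,200)}.items():
    im=cv2.imread(f"pics/{n}0.png")[:,:,::-1].copy(); p=camera_params(n)
    M=np.zeros((384,512),np.uint8); M[v-55:v+45,u-55:u+55]=255
    b=mask(im,(100,120,40),(125,255,255))&M
    pts=cv2.findNonZero(b); rr=[]
    h=cv2.convexHull(pts)[:,0].astype(float)
    W=np.array([onz(p,x,y,.012)[:2] for x,y in h],np.float32)
    rect=cv2.minAreaRect(W*1000); print(n,"rect",rect, cv2.boxPoints(rect).round().tolist())
    k=mask(im,(0,170,60),(6,255,255))|mask(im,(174,170,60),(180,255,255)); k&=M
    k[v+5:]=0 
    c,l,s,ce=cv2.connectedComponentsWithStats(k); i=1+s[1:,4].argmax(); print("knob",s[i],ce[i]); r[n]=ce[i]
    cv2.imwrite(f"pics/{n}_crop.png",cv2.resize(im[v-55:v+45,u-60:u+60,::-1],None,fx=5,fy=5,interpolation=cv2.INTER_CUBIC))
print(two(camera_params("top"),r["top"],camera_params("scene"),r["scene"]))
E
```

```text
top rect ((560.4461669921875, -10.9781494140625), (147.725341796875, 247.07879638671875), 10.762566566467285) [[465.0, 97.0], [511.0, -146.0], [656.0, -119.0], [610.0, 124.0]]
knob [227 145  24  10 157] [238.25477707 149.50955414]
scene rect ((566.0852661132812, -8.359710693359375), (137.62510681152344, 247.5814208984375), 8.82023811340332) [[479.0, 103.0], [517.0, -141.0], [653.0, -120.0], [615.0, 125.0]]
knob [227 154   7   7  32] [229.71875 156.46875]
(array([ 0.61746463, -0.01133811,  0.32264178]), np.float64(0.11191482676979675))
```

View pics/scene_crop.png

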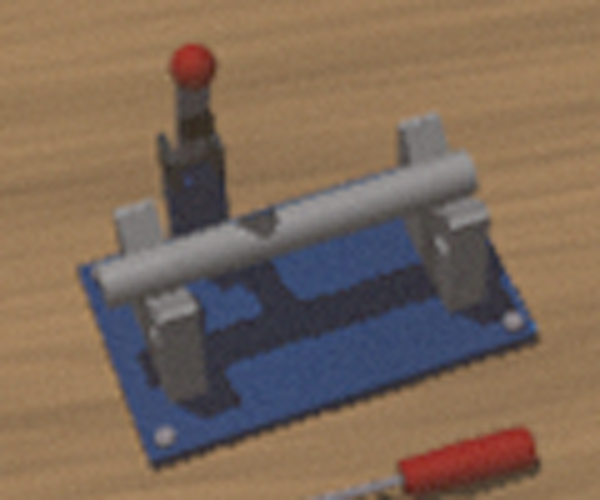

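The scene crop shows no blue on the far (+y) side of the shaft. The top fit gives the cradle at (0.560, -0.011) with its x axis at about -79°. Next I'll check the tilt reach and take a close wrist look.

```bash
cat >> h.py <<'E'
import json,os
C0=np.array([.5604,-.0110,0]); YAW=np.radians(-79.24)
if os.path.exists("cal.json"): _c=json.load(open("cal.json")); C0=np.array(_c["c"]); YAW=_c["yaw"]
CR=Ro.from_euler("z",YAW).as_matrix()
def W(c): return C0+CR@np.array(c,float)
def ori(a,s=1):  # tilt a (rad) about cradle +x from straight down; tool y = s*Cy
    y=np.array([0,s,0.]);z=np.array([0,0,-1.]); T=np.c_[np.cross(y,z),y,z]
    return CR@Ro.from_euler("x",a).as_matrix()@T
def pose(c,a,s=1,off=None):  # grip point at cradle c
    R=ori(a,s); off=arm.grip_point_offset if off is None else off
    return W(c)+R[:,2]*off,R
def go(c,a,s=1,off=None): arm.move_ptp(*pose(c,a,s,off))
def lin(c,a,s=1,off=None,vel=.15):
    p,R=pose(c,a,s,off); arm.line_to(p,vel=vel,frame=R)
E
python3 - <<'E'
from h import *
for s in(1,-1):
  for x in (-.025,0): print(s,x,[(d,np.round(q,1).tolist()) for d in range(-90,91,15) if (q:=arm.inverse_kinematics(*pose((x,0,.09),np.radians(d),s))) is not None])
# look from above
for s in (1,-1):
  print(s,arm.inverse_kinematics(*pose((0.0,-.02,.33),0,s)))
s=1
go((0,-.03,.33),0,s)
p=camera_params("wrist"); im=get_image("wrist"); cv2.imwrite("pics/w1.png",im[:,:,::-1])
json.dump({k:np.array(v).tolist() for k,v in p.items()},open("pics/w1.json","w"))
print(np.linalg.inv(np.array(p["extrinsics"])).round(3).tolist(),arm.read_ee_pos(),arm.read_t())
E
```

```text
1 -0.025 [(-45, [0.1, 1.0, 0.6, 2.0, -0.1, 1.5]), (-30, [0.1, 0.8, 0.3, 1.7, -0.1, 1.5]), (-15, [0.0, 0.6, 0.1, 1.3, -0.0, 1.4]), (0, [0.0, 0.4, -0.2, 1.0, 0.0, 1.4]), (15, [-0.0, 0.2, -0.5, 0.6, 0.0, 1.4]), (30, [-0.0, 0.2, -0.8, 0.1, 0.1, 1.4]), (45, [-0.1, 0.2, -1.0, -0.4, 0.2, 1.4])]
1 0 [(-45, [0.0, 1.0, 0.6, 2.0, -0.1, 1.5]), (-30, [0.0, 0.8, 0.3, 1.7, -0.1, 1.4]), (-15, [0.0, 0.6, 0.1, 1.3, -0.0, 1.4]), (0, [-0.0, 0.4, -0.2, 1.0, 0.0, 1.4]), (15, [-0.1, 0.3, -0.5, 0.6, 0.1, 1.3]), (30, [-0.1, 0.2, -0.8, 0.1, 0.1, 1.3]), (45, [-0.1, 0.2, -1.0, -0.4, 0.2, 1.3])]
-1 -0.025 [(-45, [0.1, 1.0, 0.6, 2.0, -0.1, -1.7]), (-30, [0.1, 0.8, 0.3, 1.7, -0.1, -1.7]), (-15, [0.0, 0.6, 0.1, 1.3, -0.0, -1.7]), (0, [0.0, 0.4, -0.2, 1.0, 0.0, -1.7]), (15, [-0.0, 0.2, -0.5, 0.6, 0.0, -1.8]), (30, [-0.0, 0.2, -0.8, 0.1, 0.1, -1.8]), (45, [-0.1, 0.2, -1.0, -0.4, 0.2, -1.8])]
-1 0 [(-45, [0.0, 1.0, 0.6, 2.0, -0.1, -1.7]), (-30, [0.0, 0.8, 0.3, 1.7, -0.1, -1.7]), (-15, [0.0, 0.6, 0.1, 1.3, -0.0, -1.7]), (0, [-0.0, 0.4, -0.2, 1.0, 0.0, -1.8]), (15, [-0.1, 0.3, -0.5, 0.6, 0.1, -1.8]), (30, [-0.1, 0.2, -0.8, 0.1, 0.1, -1.8]), (45, [-0.1, 0.2, -1.0, -0.4, 0.2, -1.8])]
1 [-0.02724035  0.25437923  0.21106294  1.52748005  0.          1.35575855]
-1 [-0.02724035  0.25437923  0.21106294  1.52748005  0.         -1.78583411]
[[0.982, -0.177, -0.06, 0.515], [0.187, 0.929, 0.321, 0.065], [-0.001, -0.326, 0.945, 0.454], [0.0, 0.0, 0.0, 1.0]] [ 0.53089624 -0.01574495  0.31119711] 2.35
```

View pics/w1.png

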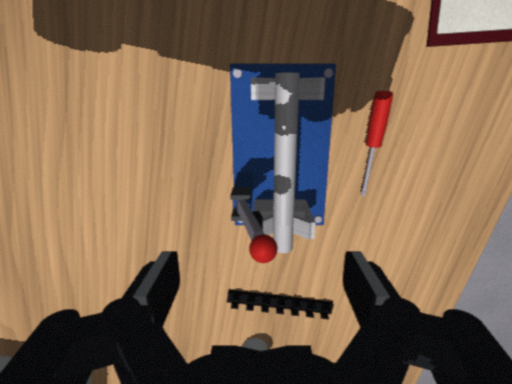

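The wrist view shows the base spanning (231-335, 65-226), the shaft axis along x≈285 and the knob at (263,249). No blue is visible on the shaft. I'll refine the cradle pose from this view.

```bash
python3 - <<'E'
from h import *
p=json.load(open("pics/w1.json")); im=cv2.imread("pics/w1.png")[:,:,::-1].copy()
b=mask(im,(100,120,30),(125,255,255)); b[:,:200]=0;b[:,350:]=0;b[250:]=0
h=cv2.convexHull(cv2.findNonZero(b))[:,0]
Wp=np.array([onz(p,x,y,.012)[:2] for x,y in h],np.float32)*1000
r=cv2.minAreaRect(Wp); print(r,cv2.boxPoints(r).round(1).tolist())
# shaft edges
hsv=cv2.cvtColor(im,cv2.COLOR_RGB2HSV); L=[]
for v in range(100,180,4):
    row=hsv[v,255:320]; m=np.where(~((row[:,0]>95)&(row[:,0]<130)&(row[:,1]>110)))[0]
    if len(m): L.append([v,255+m.min(),255+m.max()])
L=np.array(L); print(L[::3].tolist())
ax=np.array([onz(p,(a+c)/2,v,.09)[:2] for v,a,c in L]); 
vx,vy,x0,y0=cv2.fitLine(ax.astype(np.float32),cv2.DIST_HUBER,0,1e-4,1e-4).ravel(); 
yaw=np.arctan2(vy,vx); yaw=yaw if yaw<0 else yaw-np.pi
print("shaft yaw",np.degrees(yaw),x0,y0,"offset of C0 origin line:",(CR.T@(np.array([x0,y0,0])-C0)))
k=mask(im,(0,170,60),(6,255,255)); k[:,:245]=0;k[:,285:]=0
c,l,s,ce=cv2.connectedComponentsWithStats(k); i=1+s[1:,4].argmax(); print("knob",s[i],ce[i])
top=cv2.imread("pics/top0.png")[:,:,::-1].copy(); kt=mask(top,(0,150,60),(8,255,255)); kt[:,:268]=0;kt[:,290:]=0;kt[:170]=0;kt[200:]=0
c,l,s2,ce2=cv2.connectedComponentsWithStats(kt); j=1+s2[1:,4].argmax();
X,e=two(p,ce[i],camera_params("top"),ce2[j]); X2,e2=two(p,ce[i],camera_params("scene"),(229.7,156.5))
for x,e in((X,e),(X2,e2)): q=CR.T@(x-C0); print(q,e,"clamp",np.arctan2(q[2]-.112,q[1]+.056))
E
```

```text
((558.5527954101562, -10.4217529296875), (147.5175323486328, 244.88795471191406), 10.625494956970215) [[463.5, 96.30000305175781], [508.6000061035156, -144.39999389648438], [653.5999755859375, -117.19999694824219], [608.5, 123.5]]
[[100, 259, 298], [112, 274, 297], [124, 275, 297], [136, 274, 297], [148, 274, 296], [160, 273, 296], [172, 274, 295]]
shaft yaw -79.28605 0.5545705 0.016364325 offset of C0 origin line: [-0.02797154 -0.00061821  0.        ]
knob [250 235  26  28 562] [262.68505338 248.86476868]
[ 0.04882495 -0.02911872  0.22403431] 0.000670783002046175 clamp 1.3353100521257255
[ 0.04720158 -0.02959703  0.22700448] 0.000453365592919145 clamp 1.3451248939592864
```

The wrist, top and scene views agree to 1–2 mm: the clamp angle is about 1.34 rad and the yaw is -79.3°. First roll stroke, -45° to +35°, then a look.

```bash
cat >> h.py <<'E'
GX=-.03
D=np.radians
def stroke(a0,a1,enter=True):
    if enter: lin((GX,0,.09),D(a0),off=arm.grip_point_offset-.0,vel=.15)
    arm.gripper_close(); F=[arm.read_ft_force().round(1).tolist()]; w=arm.read_width()
    n=max(1,int(np.ceil(abs(a1-a0)/10)))
    for a in np.linspace(a0,a1,n+1)[1:]:
        lin((GX,0,.09),D(a),vel=.012*abs(a1-a0)/n/10)
        F.append(arm.read_ft_force().round(0).tolist())
    print("w",w,"F",F,"t",arm.read_t())
def back(a,d=.1,vel=.25): # retreat along tool axis
    lin((GX,0,.09),D(a),off=arm.grip_point_offset-d,vel=vel)
def snap(n):
    p=camera_params("wrist"); im=get_image("wrist"); cv2.imwrite(f"pics/{n}.png",im[:,:,::-1])
    json.dump({k:np.array(v).tolist() for k,v in p.items()},open(f"pics/{n}.json","w")); return p,im
E
echo '{"c":[0.5597,-0.0109,0],"yaw":-1.3838}' > cal.json
python3 - <<'E'
from h import *
go((GX,0,.09),D(-45),off=arm.grip_point_offset-.12)
snap("w2")
stroke(-45,35)
arm.open_jaws(); print(arm.read_ft_force()); back(35,.12); snap("w3"); print(arm.read_t())
a=np.hstack([cv2.imread("pics/w2.png"),cv2.imread("pics/w3.png")]); cv2.imwrite("pics/w23.png",cv2.resize(a,(800,300)))
E
```

```text
Traceback (most recent call last):
  File "h.py", line 28, in go
    def go(c,a,s=1,off=None): arm.move_ptp(*pose(c,a,s,off))
                              ~~~~~~~~~~~~^^^^^^^^^^^^^^^^^^
workcell.PlanningError: the arm cannot take that pose within its joint ranges
```

```bash
cat >> h.py <<'E'
def swing(a0,a1):  # open fingers, turn about the shaft without touching it
    n=max(1,int(np.ceil(abs(a1-a0)/20)))
    for a in np.linspace(a0,a1,n+1)[1:]: lin((GX,0,.09),D(a),vel=.014)
E
python3 - <<'E'
from h import *
go((GX,0,.09),0,off=arm.grip_point_offset-.12)
lin((GX,0,.09),0,vel=.2)
swing(0,-44); print(arm.read_ft_force().round(1),arm.read_t())
stroke(-44,36,enter=False)
arm.open_jaws(); print(arm.read_ft_force().round(1)); swing(36,0); back(0,.12); snap("w3"); print(arm.read_t())
E
```

```text
[0.7 0.2 0.2] 5.15
w 0.026339611726067056 F [[5.0, 0.4, 6.0], [5.0, 0.0, 12.0], [5.0, 2.0, 11.0], [4.0, 0.0, 13.0], [3.0, 1.0, 10.0], [-1.0, 1.0, 16.0], [-6.0, -0.0, 18.0], [-12.0, -1.0, 24.0], [-21.0, -2.0, 34.0]] t 9.125
[-0.  -0.6 -0.2]
11.6333
```

View pics/w3.png

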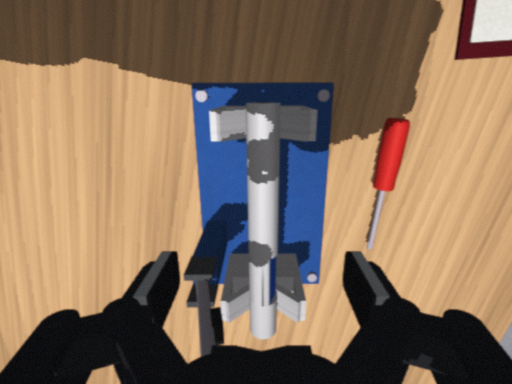

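No clear blue yet, but there is a strip near (263,285) around the flat's position, and the force shows the tool is about 1–2 mm too deep. I'll zoom in there.

```bash
python3 - <<'E'
from h import *
p=json.load(open("pics/w3.json"))
for x in(.022,.074): print(proj(p,W((x,0,.104))))
im=cv2.imread("pics/w3.png"); cv2.imwrite("pics/w3c.png",cv2.resize(im[225:345,200:320],None,fx=5,fy=5,interpolation=cv2.INTER_CUBIC))
E
```

```text
[263.13480065 251.15688829]
[263.06811415 298.58113936]
```

View pics/w3c.png

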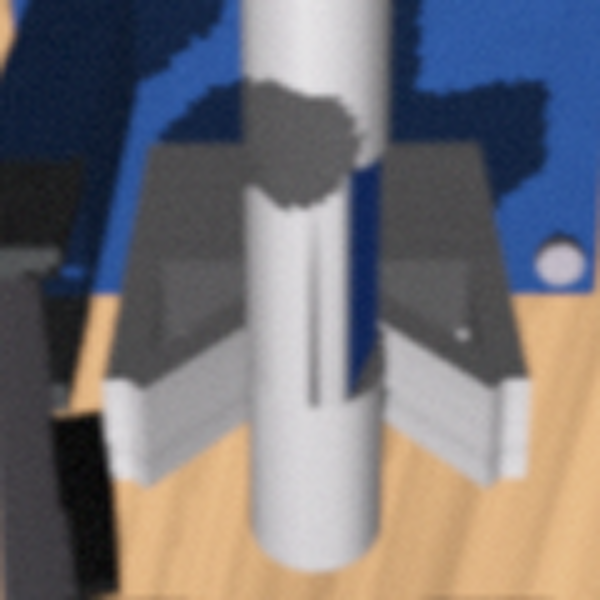

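The blue flat shows on the right (+y) side. Its upper edge at crop x≈348, against the axis at 315 and radius 65, puts the normal at about -75° from up. I'll roll another +75° with the assumed axis raised.

```bash
sed -i 's/(GX,0,.09)/(GX,AY,AZ)/; s/^GX=-.03/GX=-.03; AY=-.001; AZ=.0915/' h.py; cat >> h.py <<'E'
def flat(p,im):
    """signed tilt of flat (rad about Cx) from blue strip edges vs axis: columns of blue in the flat's rows"""
    b=mask(im,(105,140,20),(128,255,255)); out=[]
    for x in (.045,.05,.055,.06,.065):
        a=proj(p,W((x,-.013,.100))); c=proj(p,W((x,.013,.100))); v=int(round((a[1]+c[1])/2))
        u=np.arange(int(a[0]),int(c[0])+2); m=u[b[v,u]>0]
        if len(m): out.append([CR.T@(onz(p,e,v,.100)-C0) for e in (m.min()-.5,m.max()+.5)])
    return np.array(out)[:,:,1]*1000 if out else None
E
python3 - <<'E'
from h import *
lin((GX,AY,AZ),0,vel=.2); swing(0,-40)
stroke(-40,35,enter=False)
arm.open_jaws(); swing(35,0); back(0,.12); p,im=snap("w4"); print(arm.read_t())
print(flat(p,im))
cv2.imwrite("pics/w4c.png",cv2.resize(im[225:345,200:320,::-1],None,fx=5,fy=5,interpolation=cv2.INTER_CUBIC))
E
```

```text
w 0.02614118339791978 F [[4.6, 0.4, 4.8], [4.0, 2.0, 10.0], [4.0, 2.0, 11.0], [3.0, 2.0, 10.0], [3.0, 1.0, 9.0], [3.0, 1.0, 7.0], [2.0, 1.0, 5.0], [7.0, 0.0, -2.0], [2.0, 1.0, 6.0]] t 17.5833
20.0583
[[-9.13269233  7.96181423]
 [-9.18003875  8.02753511]
 [-9.21836925  8.0807411 ]
 [-9.26685968  7.18056153]
 [-9.30612195  7.229852  ]]
```

View pics/w4c.png

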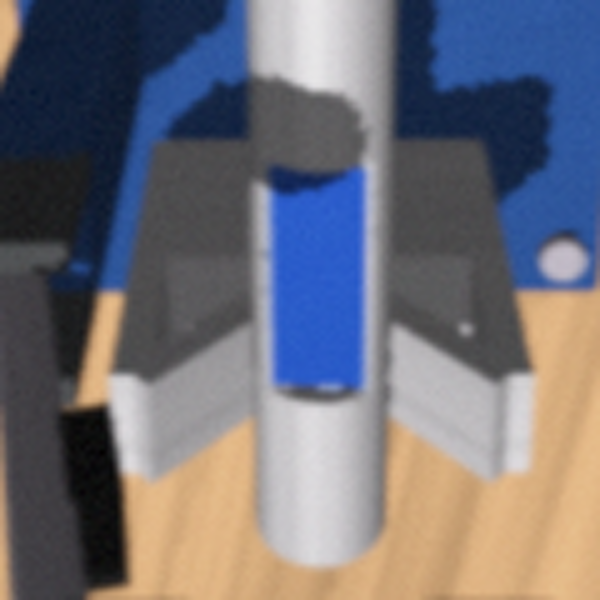

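The flat now faces up: the blue strip spans crop x 272–366, centred on the shaft (255–388) to within about 2°. Now I'll swing the clamp down by pushing the knob with closed fingertips.

```bash
cat >> h.py <<'E'
def tip(th,gap,a):  # TCP pose: on outer side of the knob at clamp angle th
    n=np.array([0,-np.sin(th),np.cos(th)]); k=np.array([.048,-.056,.112])+.114*np.array([0,np.cos(th),np.sin(th)])
    return W(k+n*(.013+gap)),ori(a)
E
python3 - <<'E'
from h import *
for d in (20,30,35,40,45): print(d,[arm.inverse_kinematics(*tip(t,g,D(d))) is not None for t,g in((1.34,.03),(1.34,0),(1,0),(.7,0))])
amax=D(max(d for d in (10,20,30,35,40) if all(arm.inverse_kinematics(*tip(t,g,min(D(d),t))) is not None for t,g in((1.34,.03),(1.34,0),(1,0),(.7,0)))))
A=lambda t:max(0,min(amax,t)); print(amax)
arm.gripper_close()
go((GX,-.10,.33),0,off=0)
arm.move_ptp(*tip(1.36,.035,A(1.36))); print("start",arm.read_ft_force().round(1),arm.read_t())
for t in np.r_[np.arange(1.36,.1,-.09),np.arange(.1,-.05,-.015)]:
    p,R=tip(t,0,A(t)); arm.line_to(p,vel=.06 if t>.1 else .02,frame=R)
    F=arm.read_ft_force(); print(round(t,3),F.round(1).tolist())
    if np.linalg.norm(F)>(25 if t>.1 else 12): break
print(arm.read_t()); snap("w5")
E
```

```text
20 [True, True, True, True]
30 [True, True, True, True]
35 [True, True, True, True]
40 [True, True, True, True]
45 [True, True, True, True]
0.6981317007977318
start [-0.2  0.4 -0.1] 22.5667
1.36 [-0.3, -0.1, 0.3]
1.27 [-0.4, 0.3, -0.2]
1.18 [-0.7, -1.1, -0.1]
1.09 [1.4, -0.1, 0.3]
1.0 [0.7, 0.8, -0.0]
0.91 [1.6, -0.7, 0.8]
0.82 [-0.2, 0.1, 0.2]
0.73 [-0.2, 1.1, 0.2]
0.64 [-1.3, 0.2, 0.1]
0.55 [-0.8, 0.1, 1.0]
0.46 [-1.2, 0.7, 0.1]
0.37 [-0.1, -0.1, -0.4]
0.28 [-0.7, 0.0, 0.7]
0.19 [-0.1, 0.0, -0.1]
0.1 [-0.0, 0.3, -0.3]
0.085 [-1.0, -0.2, 0.1]
0.07 [0.4, 0.1, 0.0]
0.055 [-0.4, -0.7, 0.3]
0.04 [-1.1, -0.4, -0.0]
0.025 [-0.2, -0.3, 0.2]
0.01 [0.1, -0.7, 0.5]
-0.005 [-2.6, 0.1, 7.5]
-0.02 [-4.8, 0.3, 15.9]
30.1917
```

Contact force of 16 N at about θ=0 suggests the pad has seated. I'll retreat and check.

```bash
python3 - <<'E'
from h import *
q=arm.read_ee_pos(); arm.line_to(q+np.array([0,0,.15]),vel=.2)
go((-.02,-.02,.34),0,off=0); p,im=snap("w6")
t=get_image("top");s=get_image("scene")
K=[]
for n,i,pp in(("top",t,camera_params("top")),("scene",s,camera_params("scene")),("w",im,p)):
    u,v=proj(pp,W((.048,.058,.112))).astype(int); k=mask(i,(0,150,50),(8,255,255)); m=np.zeros_like(k); r=40 if n=="w" else 9; m[max(v-r,0):v+r,u-r:u+r]=255; k&=m
    M=cv2.moments(k,True); c=(M["m10"]/M["m00"],M["m01"]/M["m00"]); print(n,(u,v),c); K.append((pp,c))
for a,b in((2,0),(2,1)):
    X,e=two(*K[a],*K[b]); x=CR.T@(X-C0); print(x,e,np.arctan2(x[2]-.112,x[1]+.056))
a=cv2.resize(im[100:340,140:380,::-1],(480,480),interpolation=cv2.INTER_CUBIC)
u,v=proj(camera_params("scene"),W((0,0,.06))).astype(int)
b=cv2.resize(s[v-40:v+60,u-50:u+50,::-1],(320,320),interpolation=cv2.INTER_CUBIC); c=np.zeros((480,800,3),np.uint8); c[:,:480]=a;c[:320,480:]=b
cv2.imwrite("pics/chk.png",c); print(arm.read_t())
E
```

```text
Traceback (most recent call last):
ZeroDivisionError: float division by zero
```

```bash
python3 - <<'E'
from h import *
p=json.load(open("pics/w6.json")); im=cv2.imread("pics/w6.png")[:,:,::-1].copy(); s=get_image("scene"); K=[]
for n,i,pp in(("scene",s,camera_params("scene")),("w",im,p)):
    u,v=proj(pp,W((.048,.058,.112))).astype(int); k=mask(i,(0,150,50),(8,255,255)); m=np.zeros_like(k); r=40 if n=="w" else 9; m[max(v-r,0):v+r,u-r:u+r]=255; k&=m
    M=cv2.moments(k,True); print(n,(u,v),M["m00"]); K.append((pp,(M["m10"]/max(M["m00"],1),M["m01"]/max(1,M["m00"]))))
X,e=two(*K[0],*K[1]); x=CR.T@(X-C0); print(x,e,np.arctan2(x[2]-.112,x[1]+.056))
a=cv2.resize(im[100:340,140:380,::-1],(480,480),interpolation=cv2.INTER_CUBIC)
u,v=proj(camera_params("scene"),W((0,0,.06))).astype(int)
b=cv2.resize(s[v-40:v+60,u-50:u+50,::-1],(320,320),interpolation=cv2.INTER_CUBIC); c=np.zeros((480,800,3),np.uint8); c[:,:480]=a;c[:320,480:]=b
cv2.imwrite("pics/chk.png",c); print(arm.read_t())
E
```

```text
scene (np.int64(242), np.int64(205)) 44.0
w (np.int64(318), np.int64(209)) 224.0
[0.04803935 0.05914778 0.11477724] 0.0012520865395109937 0.024114272266433666
31.9083
```

View pics/chk.png

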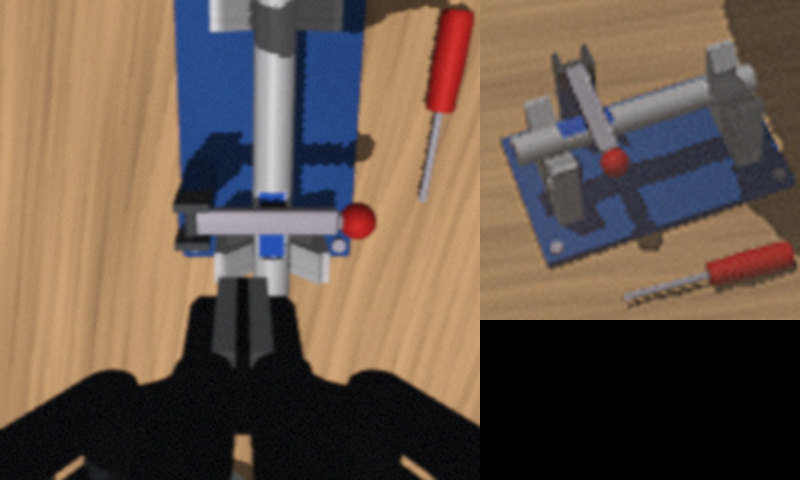

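The pad is on the flat, with blue showing on both sides of it, and the shaft is in both V's. I'll take a closer, parallax-free measurement of how square the flat is.

```bash
python3 - <<'E'
from h import *
go((.05,0,.18),0,off=0); p,im=snap("w7"); cam=CR.T@(np.linalg.inv(np.array(p["extrinsics"]))[:3,3]-C0); print(cam)
b=mask(im,(105,140,20),(128,255,255)); g=cv2.cvtColor(im,cv2.COLOR_RGB2HSV)
def seg(x,z):
    v=proj(p,W((x,0,z)))[1]; v=int(round(v)); us=np.arange(*[int(round(proj(p,W((x,y,z)))[0])) for y in(-.03,.03)])
    return v,us
for x in(.026,.029,.032,.063,.066,.069):
    v,us=seg(x,.1); m=us[b[v,us]>0]; m=m[abs(m-proj(p,W((x,0,.1)))[0])<30]
    if len(m): print("flat",x,[round(1000*(CR.T@(onz(p,e,v,.1)-C0))[1],2) for e in(m.min(),m.max()+1)])
for x in(-.03,-.02,-.01,0,.01,.08,.085):
    v,us=seg(x,.09); sh=g[v,us,1]<70; m=us[sh]; 
    if len(m): print("shaft",x,[round(1000*(CR.T@(onz(p,e,v,.09)-C0))[1],2) for e in(m.min(),m.max()+1)])
u,v=proj(p,W((.048,0,.1))).astype(int); print(u,v)
cv2.imwrite("pics/w7c.png",cv2.resize(im[max(v-60,0):v+60,u-60:u+60,::-1],None,fx=5,fy=5,interpolation=cv2.INTER_CUBIC)); print(arm.read_t())
E
```

```text
[-3.26051493e-02 -3.21962667e-04  3.23583959e-01]
flat 0.026 [np.float64(-23.71), np.float64(24.2)]
flat 0.029 [np.float64(-23.79), np.float64(24.28)]
flat 0.032 [np.float64(-23.91), np.float64(24.4)]
flat 0.066 [np.float64(-8.2), np.float64(8.67)]
flat 0.069 [np.float64(-8.23), np.float64(8.7)]
shaft -0.03 [np.float64(-13.52), np.float64(14.1)]
shaft -0.02 [np.float64(-13.73), np.float64(14.31)]
shaft -0.01 [np.float64(-13.14), np.float64(14.51)]
shaft 0 [np.float64(-13.34), np.float64(14.71)]
shaft 0.01 [np.float64(-13.53), np.float64(14.9)]
shaft 0.08 [np.float64(-30.05), np.float64(29.67)]
shaft 0.085 [np.float64(-30.28), np.float64(29.89)]
261 197
32.6917
```

View pics/w7c.png

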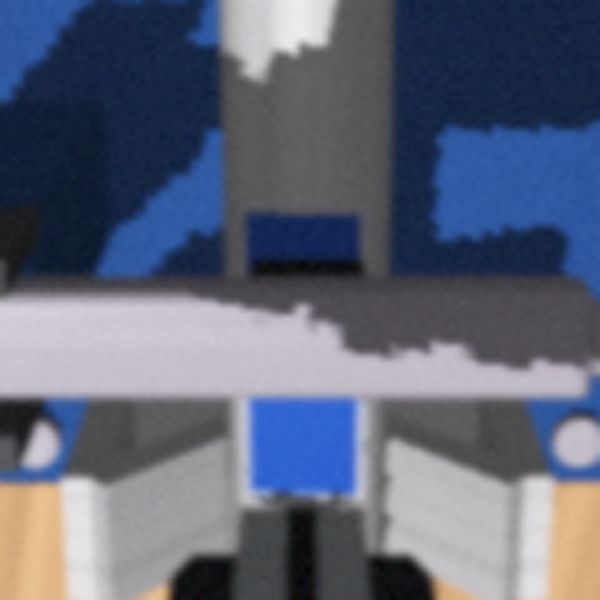

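Flat centre +0.2 mm and shaft centre about +0.5 mm, so the flat is level within measurement error and the pad is seated. I'll lift clear and hand in.

```bash
python3 - <<'E'
from h import *
arm.line_to(arm.read_ee_pos()+np.array([0,0,.1]),vel=.2); print(arm.read_ft_force().round(1),arm.read_t()); print(arm.job_done())
E
```

```text
[-0.1  0.4 -0.5] 33.35
the job is handed in; nothing more can be done
None
```

I rolled the shaft until its blue flat faced up (level within about 2° in the last image) and swung the clamp down onto it. The knob took a 16 N push at the end, so the pad should be seated. The shaft is still in both V's, I saw no sign of the other things on the bench having moved (not measured), and I handed the job in at 33 s.

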